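# Stamp the label in the jig

### The job

Take the grey hand stamp out of its yellow stand, set it squarely down in the green-cheeked stamping jig so that it rests flat on the white label, then press its blue spring head all the way down to the stop and let it come back up, leaving the stamp standing in the jig. The cheeks of the stand and of the jig cover different pairs of its sides, so put the stamp down upright on the free bench on the way and take it again across its other sides; lift it only by its grey body, never by the blue head. Do not press the head down anywhere but in the jig, do not tip the stamp over, and leave the other things on the bench where they are.

Things in the scene. Friction and masses are not known exactly. Their poses are not given: they have to be found in the camera images.
- stamp_centre (a point): Centre of the loose hand stamp's body (0.13 to 0.25 kg): grey block with a black foot, 46 mm along its x, 60 mm along its y, 42 mm high; this point is 21 mm above its underside, z up. A blue round head on a stem stands above it. In the stand only its x faces (46 mm apart) are free to grip, in the jig only its ribbed y faces (60 mm apart). Grip about half-way up; it fits the jig either way round.
- head_top (a point): Middle of the flat top of the stamp's blue push head, a disc 36 mm across and 8 mm thick; with the spring out it lies 62 mm above the stamp's underside (20 mm above the top of the grey body) and follows the head down.
- plunger (a joint): How far the blue head is pressed into the stamp: 0 = fully up, 0.012 m = on its stop. A spring pushes it up with 3 N when up and 9 N at the stop; pressing harder than this at the stop is harmless.
- stand: Fixed yellow stand where the stamp starts; base 80 x 104 mm (x by y), 6 mm thick; origin centre of underside, z up. The stamp stands on the base, its axes along the stand's within a few degrees. Cheeks 41 mm tall above the base, 32 mm long, flank its y faces (inner sides at y = +-33 mm); 4 mm high corner lips at x = +-26 mm leave the middle 30 mm of its x faces free.
- jig: Fixed jig; grey base 96 x 120 mm (x by y), 6 mm, white label strip 1 mm thick on it along y; origin centre of underside, z up. The stamp stands centred, underside 7 mm above the origin, its x along the jig's x. Green cheeks 41 mm tall above the base, 40 mm long, tops flared, at x = +-25.5 mm (inner sides); 5 mm high corner lips at y = +-33 mm leave the middle 28 mm of its y faces free.
- oring_tin: Bystander: a loose round grey tin, 56 mm across, 21 mm high, origin at the centre of its underside.
- brass_union: Bystander: a small loose brass fitting standing upright, 16 mm across, 27 mm high, origin at the centre of its underside. Both bystanders stand farther back than stand and jig; the bench midway between stand and jig is free.
Not all that is in view belongs to the job. Of the things that look like the part that bears stamp_centre, the largest one is meant. Of the things that look like the jig, the larger one is meant.

How it is judged (in metres and radians):
On the way, in this order (a step that is already met when the one before it is completed fails the run):
1. the stamp stands flat in the jig with its head up (x of stamp_centre in the frame of jig between -0.006 and 0.006 m and y of stamp_centre in the frame of jig between -0.008 and 0.008 m and z of stamp_centre in the frame of jig between 0.024 and 0.031 m and angle between stamp_centre's own z axis and vertical below 0.06 rad and value of joint plunger below 0.002 m), for 0.2 s.
2. the head is pressed to its stop while the stamp stands in the jig (x of stamp_centre in the frame of jig between -0.006 and 0.006 m and y of stamp_centre in the frame of jig between -0.008 and 0.008 m and z of stamp_centre in the frame of jig between 0.024 and 0.031 m and angle between stamp_centre's own z axis and vertical below 0.06 rad and value of joint plunger above 0.0105 m), for 0.1 s.
At the end, for the whole second after the job is handed in: The stamp stands in the jig, flat on the label: its centre within 6 mm (across the cheeks) and 8 mm (along them) of the jig's centre and 24 to 31 mm above the jig's underside, upright within 0.06 rad, at rest, with its head sprung back to within 2 mm of fully up (all of step 1 and linear speed of stamp below 0.01 m/s); the robot touches nothing.
It fails at once if the head is pressed more than half-way down while the stamp is not standing in the jig (value of joint plunger above 0.006 m and not (x of stamp_centre in the frame of jig between -0.006 and 0.006 m and y of stamp_centre in the frame of jig between -0.008 and 0.008 m and z of stamp_centre in the frame of jig between 0.024 and 0.031 m and angle between stamp_centre's own z axis and vertical below 0.06 rad)).
It fails at once if the stamp is lifted by its blue head (contact force between the fingers and plunger above 1 N and height (world z) of stamp_centre above 0.045 m).
It fails at once if the stamp is tipped over (angle between stamp_centre's own z axis and vertical above 0.7 rad).
It fails at once if the tin or the brass fitting is moved more than 15 mm (distance of any of oring_tin, brass_union from where it was at the start of the episode above 0.015 m).
It also fails if it takes over 67 s, if anything falls off the work surface, if the arm or the gripper's body presses on something with over 40 N, if the wrist force passes 120 N, or if a joint passes its speed limit or range.

### The arm

A 6-joint arm with a two-finger parallel gripper is mounted at the origin on a cart in front of the work surface, level with it; the furniture and walls round the work are solid. World frame = base frame: x ahead of the robot, y to its left, z up, the work surface at z = 0. Lengths are in m, angles in degrees, forces in N, time in s.
With the tool pointing down it reaches from about 0.4 to 0.825 m from the base axis. Payload 7 kg.
Tool frame: the origin (TCP) lies midway between the tips of the shut fingers; the grasp point (between the pads) lies 19 mm behind it; z points along the fingers, x is the direction in which the jaws open and shut, and the axes are right-handed (so a half turn about z gives the same grasp; the last joint's range is limited). The gripper opens to 88 mm and grips with 3 to 60 N. Pads are 19 mm wide; open, the fingers measure 130 mm over their backs; the gripper's body (78 mm by 193 mm) begins 47 mm behind the grasp point.
Start: joints at [80.678, 20.546, 0.682, 0, -70.136, -16.507], TCP at [0.294, 0.608, 0.227] pointing down, gripper open.
Joint ranges: [-176.03, 176.03], [-82.01, 121.73], [-58.28, 71.71], [-173.87, 95.51], [-174.79, -0.11], [-173.66, 173.66]. Speed limits (degrees/s): [136.94, 136.94, 172.46, 180, 180, 180].

### API

Orientations are given as [roll, pitch, yaw] about the fixed x, y, z axes, in that order (R = Rz(yaw) Ry(pitch) Rx(roll)).
In Python, from plant import * gives the robot as it stands. The module is installed in compiled form; this text tells all that it offers.
- The arm moves only by the shell command python3 -m pendant 'ROWS' [OPENING]. ROWS is JSON, a list that holds one entry, the list of rows, each a list of 6 numbers: the shift along the world's x, y, z in mm, then the turn, a rotation vector about the world's x, y, z in degrees. A call has 1 to 10 rows; each row is the pose to reach, as a shift and turn from the pose commanded when the call began; what a row does not reach only later rows make up. A row lasts 1/8 s, in which the tool goes at most 62.5 mm and 10.7 degrees, less where a joint would pass 70% of its speed; a pose out of reach is approached as far as the arm can. A call with a gripper value outside its range is refused whole. OPENING is the closure, from -1 (fully open) to 1 (shut), set as the call begins (- or left out, the last holds). The fingers move at their own pace and stop on an object; the grip force is fixed at half the most. Time passes only in rows, so rows that repeat a pose let the fingers close. It gives the time, the measured TCP pose, the force and the opening at its end, in the units of the state.
- get_obs(): the state, without advancing time (a new reading comes with each control period).
- snapshot(name): name is "side" or "top"; returns a dict with "pixels" (420x560x3 uint8, red, green, blue), "depth" (420x560 float32, m along the optical axis (not along the pixel's ray), 0 where there is no reading), "fx", "fy", "cx", "cy" (pixels), "dist" ([k1, k2, p1, p2, k3] as OpenCV has them; the pictures are not rectified), "pose" (4x4, takes a point from camera to world coordinates). Camera axes: x right, y down, z forward; pixel columns grow to the right and rows downward; lengths in m; the calibration is good to about 2 mm. A picture is of the moment at which its call begins.
- close_job(): hands the job in, once; it reports no verdict.
The state is a dict: "clock": time; "joint_pos": joint angles; "qvel": joint speeds; "tau": joint torques, N m; "tool_pos": TCP position; "orientation": TCP orientation; "force": force on the tool from outside, world axes, zero at the start; "moment": the same for the moment, N m; "opening": finger opening in m.
Only numpy, scipy, OpenCV 4.12 (cv2) and the standard library are available. Lean on these libraries where they do the work, as an engineer would, in place of code of your own. Each camera call takes 0.05 s, during which the arm holds its last target. There are 200 camera calls.

## Working session

There is one attempt and no reset: what is moved stays moved. The work goes in short steps, Python scripts to look and compute and a shell command to move; the robot and the scene stay as the last step left them, time stands still between calls to the robot, and variables do not carry over. Pictures are saved under pics/ and viewed, about 8 in all and at most 12, crops included, and the job is handed in when it is done.

```bash
mkdir -p pics; cat > h.py <<'E'
from plant import *
import numpy as np, cv2
def snap(n,f=None):
    s=snapshot(n)
    np.savez('last_%s.npz'%n,**{k:np.array(v) for k,v in s.items()})
    if f: cv2.imwrite('pics/'+f,s['pixels'][:,:,::-1])
    return s
def load(n): return dict(np.load('last_%s.npz'%n))
def ray(s,u,v):
    K=np.array([[s['fx'],0,s['cx']],[0,s['fy'],s['cy']],[0,0,1.]])
    p=cv2.undistortPoints(np.array([[[u,v]]],float),K,np.array(s['dist'],float))[0,0]
    return np.array([p[0],p[1],1.])
def atz(s,u,v,z):
    P=np.array(s['pose']);d=P[:3,:3]@ray(s,u,v);o=P[:3,3]
    return o+d*(z-o[2])/d[2]
def atd(s,u,v):
    P=np.array(s['pose']);return P[:3,:3]@(ray(s,u,v)*s['depth'][int(v),int(u)])+P[:3,3]
E
python3 - <<'E'
from h import *
o=get_obs();print(o)
a=snap('top');b=snap('side')
cv2.imwrite('pics/a.png',a['pixels'][:,:,::-1]);cv2.imwrite('pics/b.png',b['pixels'][:,:,::-1])
for s in(a,b):print(np.round(s['pose'],3),s['fx'],s['cx'],s['cy'])
E
```

```text
{'clock': 0.0, 'joint_pos': array([ 8.06771249e+01,  2.05915398e+01,  6.34585402e-01, -1.95952084e-02,
       -7.01356202e+01, -1.65050342e+01]), 'qvel': array([ 0.01037256,  0.01576273, -0.01757433,  0.00415736, -0.00377387,
       -0.04126841]), 'tau': array([ 8.55449780e-04, -5.82713163e+01,  2.93062466e+01,  6.99744925e+00,
        7.11334185e-03, -1.50826386e-04]), 'tool_pos': array([0.29391247, 0.60711827, 0.22562932]), 'orientation': array([-1.79991359e+02, -9.39937015e-02, -1.15834590e+02]), 'force': array([ 0.85760449,  0.72492612, -0.54014387]), 'moment': array([-0.01089508, -0.07252302, -0.00151624]), 'opening': 0.08779137218875013}
[[ 0.085 -0.975  0.207  0.347]
 [-0.996 -0.084  0.012 -0.076]
 [ 0.006 -0.207 -0.978  1.3  ]
 [ 0.     0.     0.     1.   ]] 397.0890102474288 278.26733638696356 211.0341305659181
[[ 0.401 -0.54   0.74  -0.248]
 [-0.916 -0.246  0.317 -0.421]
 [ 0.011 -0.805 -0.593  0.75 ]
 [ 0.     0.     0.     1.   ]] 473.4581536864156 271.59507684618296 201.63724686794703
```

View pics/a.png

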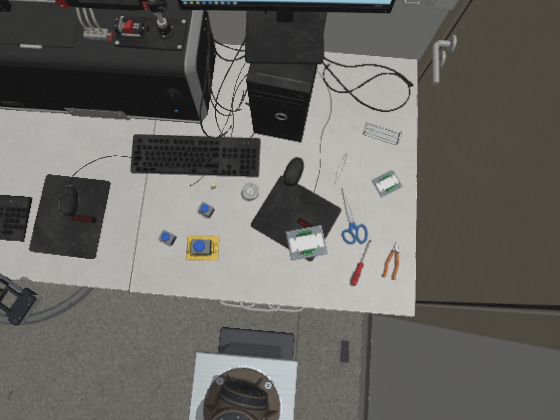

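View pics/b.png

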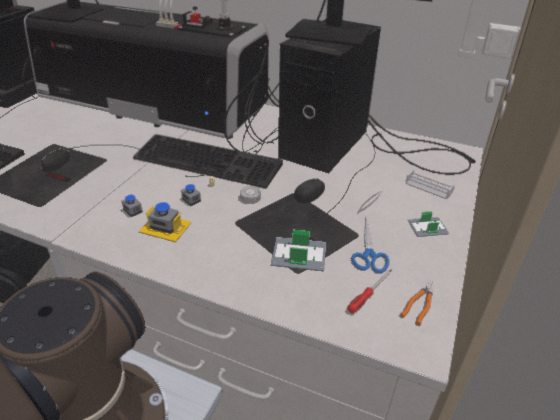

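Top view: stand with stamp at about (202,247), larger jig at (306,243), tin (250,191), brass (213,185). I'll enlarge both in one crop.

```bash
python3 - <<'E'
from h import *
s=load('top');t=load('side')
c=cv2.resize(s['pixels'][220:275,180:335],None,fx=5,fy=5,interpolation=2)
d=cv2.resize(t['pixels'][195:275,135:335],None,fx=3.9,fy=3.9,interpolation=2)
d=d[:,:775]
cv2.imwrite('pics/c.png',np.vstack([c,d])[:,:,::-1])
for n,u,v in(('stamp',200,245),('jig',306,243),('tin',250,191),('brass',213,185)):print(n,atd(s,u,v),atz(s,u,v,.0))
E
```

```text
stamp [0.47916249 0.17282823 0.06910415] [0.48656753 0.1867932  0.        ]
jig [ 0.52207104 -0.15976271  0.00730226] [ 0.52305848 -0.16023607  0.        ]
tin [0.67701875 0.03881447 0.02433103] [0.68330773 0.04100317 0.        ]
brass [0.68504948 0.16234569 0.03179419] [0.69351716 0.16831909 0.        ]
```

View pics/c.png

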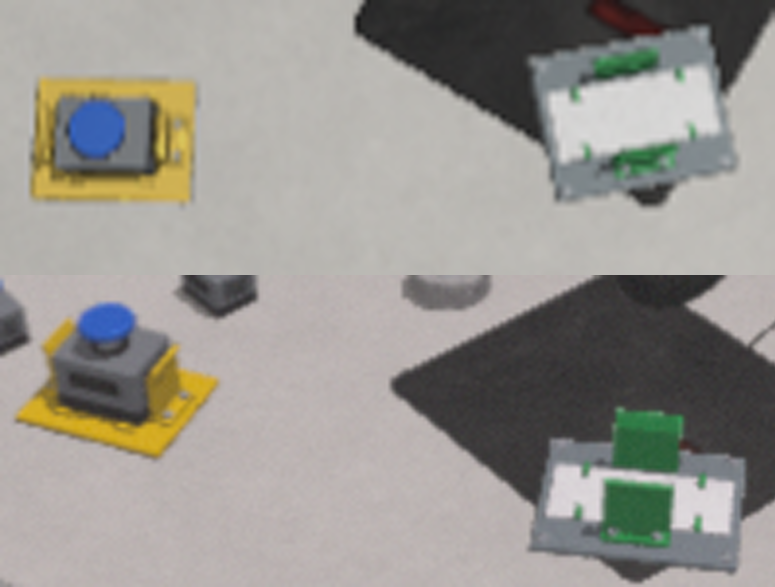

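The crop shows the stand (yellow, top crop 32-198 × 80-202) with the stamp in it and its ribbed side facing the robot's right-hand/side camera. The jig is turned by about 10°, its cheeks on the front and back sides. Measuring by colour masks next.

```bash
cat > m.py <<'E'
from h import *
def fit(p):
    r=cv2.minAreaRect((p*1000).astype(np.float32)[:,:2]);return [np.round(x,1) for x in r]
def comp(m,u,v):
    n,l=cv2.connectedComponents(m.astype(np.uint8));w=l[int(v)-6:int(v)+7,int(u)-6:int(u)+7];k=np.bincount(w[w>0]).argmax();return np.argwhere(l==k)
def blue(s,u,v,z):
    h=cv2.cvtColor(s['pixels'],cv2.COLOR_RGB2HSV);m=(h[...,0]>100)&(h[...,0]<125)&(h[...,1]>150)&(h[...,2]>90)
    q=comp(m,u,v);c=q.mean(0);return len(q),atz(s,c[1],c[0],z),np.median([atd(s,b,a) for a,b in q],0)
E
python3 - <<'E'
from m import *
for n,uv,st in(('top',(199,245),[(38,80),(196,80),(192,202),(32,198)]),('side',(162,210),None)):
    s=load(n)
    print(n,'blue',blue(s,*uv,.068))
s=load('top')
def cr(l,z): 
    P=np.array([atz(s,180+(x+.5)/5-.5,220+(y+.5)/5-.5,z)[:2] for x,y in l]);print(P.round(4).tolist(),P.mean(0),fit(P),np.linalg.norm(P-np.roll(P,1,0),axis=1))
cr([(38,80),(196,80),(192,202),(32,198)],.006)
cr([(530,60),(708,28),(738,168),(558,200)],.006)
cr([(60,97),(155,97),(153,170),(56,167)],.048)
s=load('side')
k=3.9
def cs(l,z):
    P=np.array([atz(s,135+(x+.5)/k-.5,195+(y-275+.5)/k-.5,z)[:2] for x,y in l]);print(P.round(4).tolist(),P.mean(0),fit(P),np.linalg.norm(P-np.roll(P,1,0),axis=1))
cs([(552,438),(744,458),(735,570),(530,548)],.006)
cs([(20,415),(158,456),(218,380)],.006)
# depth based heights
for n in('top','side'):
    s=load(n);h=cv2.cvtColor(s['pixels'],cv2.COLOR_RGB2HSV)
    for nm,lo,hi in(('green',50,75),('yellow',20,32)):
        m=(h[...,0]>lo)&(h[...,0]<hi)&(h[...,1]>130)
        P=np.array([atd(s,b,a) for a,b in np.argwhere(m)])
        c={'green':(.523,-.16),'yellow':(.487,.18)}[nm]
        P=P[np.linalg.norm(P[:,:2]-c,axis=1)<.09]
        print(n,nm,len(P),P.min(0),P.max(0),fit(P))
        if nm=='green': 
            Q=P[P[:,2]>.035];f=Q[:,0]<.523;print(Q[f].mean(0),Q[~f].mean(0),f.sum(),(~f).sum())
E
```

```text
top blue (89, array([0.47772277, 0.17674633, 0.068     ]), array([0.47795228, 0.1770894 , 0.06894865]))
side blue (94, array([0.47520713, 0.17488474, 0.068     ]), array([0.47447973, 0.1747869 , 0.0686377 ]))
[[0.5131, 0.2315], [0.5221, 0.1277], [0.4424, 0.1212], [0.4359, 0.2253]] [0.47837035 0.17643284] [array([478. , 176.4]), array([ 80. , 104.4]), np.float64(4.7)] [0.07751078 0.1041988  0.08003509 0.10438113]
[[0.5542, -0.0901], [0.5856, -0.2059], [0.4947, -0.2312], [0.464, -0.1157]] [ 0.52464248 -0.16073884] [array([ 524.5, -160.7]), array([ 94.4, 120.6]), np.float64(15.2)] [0.09375855 0.11990685 0.0943943  0.11952227]
[[0.4981, 0.2061], [0.5034, 0.1458], [0.4571, 0.1416], [0.4537, 0.203]] [0.47808632 0.17413712] [array([477.6, 174.2]), array([46.4, 61.4]), np.float64(5.0)] [0.04454525 0.06052069 0.04640993 0.06145119]
[[0.556, -0.0889], [0.5872, -0.2034], [0.4929, -0.2295], [0.4613, -0.1157]] [ 0.52434712 -0.15936153] [array([ 524.4, -159.2]), array([ 98.4, 118.7]), np.float64(15.5)] [0.09841251 0.11865655 0.09786251 0.11807313]
[[0.438, 0.2238], [0.4409, 0.1234], [0.5197, 0.1291]] [0.4662127 0.1587664] [array([478.9, 174.8]), array([ 78.9, 100.4]), np.float64(1.7)] [0.12513895 0.10039661 0.0790131 ]Traceback (most recent call last):
  File "<stdin>", line 25, in <module>
  File "m.py", line 3, in fit
    r=cv2.minAreaRect((p*1000).astype(np.float32)[:,:2]);return [np.round(x,1) for x in r]
cv2.error: OpenCV(4.12.0) /io/opencv/modules/imgproc/src/convhull.cpp:143: error: (-215:Assertion failed) total >= 0 && (depth == CV_32F || depth == CV_32S) in function 'convexHull'
```

Checks: stand 80×104, jig 95×120, stamp 46×61, all as specified. Stamp ≈ (477,175) mm at 4.7°, jig ≈ (524.5,-160) mm at 15.5°. Next I move above the stamp.

```bash
python3 -m pendant '[[[183,-433,-77,0,0,-59.5],[183,-433,-77,0,0,-59.5],[183,-433,-77,0,0,-59.5],[183,-433,-77,0,0,-59.5],[183,-433,-77,0,0,-59.5],[183,-433,-77,0,0,-59.5],[183,-433,-77,0,0,-59.5],[183,-433,-77,0,0,-59.5],[183,-433,-77,0,0,-59.5],[183,-433,-77,0,0,-59.5]]]' -1
python3 - <<'E'
from h import *
o=get_obs();print(o['tool_pos'],o['orientation'],o['joint_pos'])
E
```

```text
clock: 1.35
tool_pos: [0.4771, 0.1746, 0.1495]
orientation: [-180.0, -0.0, -175.4]
force: [-0.2, 0.4, -0.2]
opening: 0.0877
[0.47712542 0.17457244 0.14951382] [-1.79999791e+02 -5.29983504e-03 -1.75370386e+02] [ 4.22741258e+01  8.67851810e+00 -2.63270434e+01 -3.75003680e-03
 -5.49987624e+01 -3.76423606e+01]
```

```bash
python3 -m pendant '[[[0,0,-40,0,0,0],[0,0,-80,0,0,0],[0,0,-105,0,0,0],[0,0,-120,0,0,0],[0,0,-130,0,0,0],[0,0,-138,0,0,0],[0,0,-138,0,0,0],[0,0,-138,0,0,0]]]' -1
python3 - <<'E'
from h import *
s=snap('side');u=cv2.resize(s['pixels'][150:270,100:260],None,fx=4.9,fy=4.9,interpolation=2);cv2.imwrite('pics/d.png',u[:,:,::-1])
E
```

```text
clock: 2.35
tool_pos: [0.4774, 0.1748, 0.0121]
orientation: [180.0, 0.0, -175.3]
force: [-0.2, -0.4, -0.6]
opening: 0.0878
```

View pics/d.png

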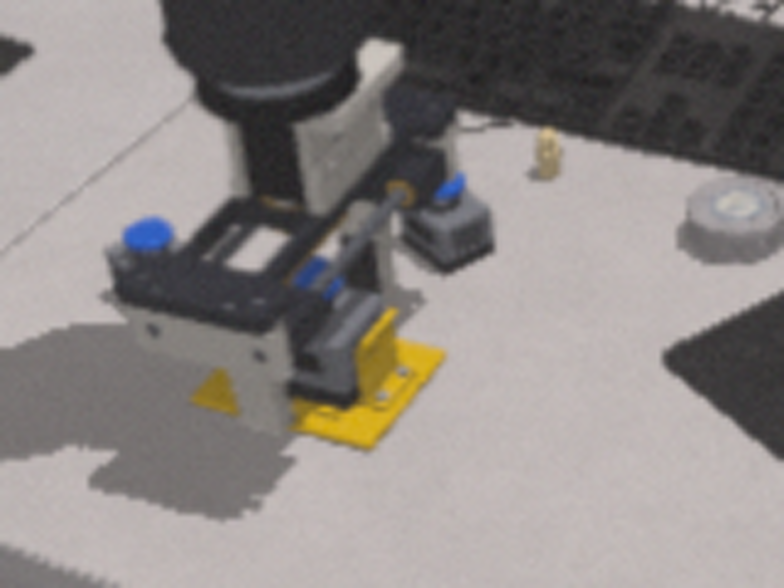

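The fingers straddle the stamp over its x faces (near finger at about (265,390) in the crop) and touch nothing. Closing, then lifting.

```bash
python3 -m pendant '[[[0,0,0,0,0,0],[0,0,0,0,0,0],[0,0,0,0,0,0],[0,0,0,0,0,0],[0,0,0,0,0,0],[0,0,0,0,0,0],[0,0,0,0,0,0],[0,0,0,0,0,0]]]' 1
python3 -m pendant '[[[0,0,8,0,0,0],[0,0,20,0,0,0],[0,0,40,0,0,0],[0,0,60,0,0,0],[0,0,75,0,0,0],[0,0,75,0,0,0]]]' 1
```

```text
clock: 3.4
tool_pos: [0.4771, 0.1745, 0.0116]
orientation: [-180.0, -0.0, -175.3]
force: [-0.2, -0.0, 0.0]
opening: 0.046
clock: 4.15
tool_pos: [0.4778, 0.1751, 0.088]
orientation: [179.9, 0.1, -175.3]
force: [-0.6, -1.0, -2.2]
opening: 0.0462
```

```bash
python3 -m pendant '[[[6,-40,0,0,0,3],[12,-85,0,0,0,6],[18,-130,0,0,0,9],[23,-165,0,0,0,10.8],[23,-165,-30,0,0,10.8],[23,-165,-55,0,0,10.8],[23,-165,-70,0,0,10.8],[23,-165,-76,0,0,10.8],[23,-165,-79,0,0,10.8],[23,-165,-80,0,0,10.8]]]' 1
python3 -m pendant '[[[0,0,-0.5,0,0,0],[0,0,-1,0,0,0],[0,0,-1,0,0,0]]]' 1
```

```text
clock: 5.4
tool_pos: [0.5003, 0.0097, 0.0068]
orientation: [180.0, 0.0, -164.5]
force: [0.1, 0.2, -2.0]
opening: 0.0459
clock: 5.78
tool_pos: [0.5002, 0.0096, 0.0058]
orientation: [180.0, 0.0, -164.5]
force: [-0.0, -0.0, -1.6]
opening: 0.0461
```

```bash
python3 -m pendant '[[[0,0,-0.5,0,0,0],[0,0,-0.5,0,0,0]]]' 1
python3 -m pendant '[[[0,0,0,0,0,0],[0,0,0,0,0,0],[0,0,0,0,0,0],[0,0,0,0,0,0],[0,0,0,0,0,0],[0,0,0,0,0,0]]]' -1
python3 -m pendant '[[[0,0,20,0,0,0],[0,0,50,0,0,0],[0,0,94,0,0,-9],[0,0,94,0,0,-18],[0,0,94,0,0,-27],[0,0,94,0,0,-36],[0,0,94,0,0,-45]]]' -1
python3 -m pendant '[[[0,0,0,0,0,-9],[0,0,0,0,0,-18],[0,0,0,0,0,-27],[0,0,0,0,0,-36],[0,0,0,0,0,-45],[0,0,0,0,0,-45]]]' -1
python3 - <<'E'
from h import *
s=snap('side');t=snap('top')
u=cv2.resize(s['pixels'][150:300,150:350],None,fx=3.9,fy=3.9,interpolation=2);cv2.imwrite('pics/e.png',u[:,:,::-1])
print(get_obs()['joint_pos'])
E
```

```text
clock: 6.02
tool_pos: [0.5002, 0.0096, 0.0055]
orientation: [-180.0, 0.0, -164.5]
force: [-1.7, 0.2, 5.1]
opening: 0.046
clock: 6.78
tool_pos: [0.5001, 0.0095, 0.0051]
orientation: [-180.0, -0.0, -164.5]
force: [0.2, 0.7, 0.3]
opening: 0.0872
clock: 7.65
tool_pos: [0.5, 0.0095, 0.0991]
orientation: [180.0, -0.0, 150.2]
force: [-0.1, -0.6, -0.2]
opening: 0.0875
clock: 8.4
tool_pos: [0.5, 0.0095, 0.099]
orientation: [-180.0, -0.0, 105.5]
force: [0.2, 0.1, 0.6]
opening: 0.0877
[ 2.36416355e+01  1.13676528e+01 -3.08500977e+01 -1.78729283e-03
 -4.77875158e+01 -9.79645166e+01]
```

View pics/e.png

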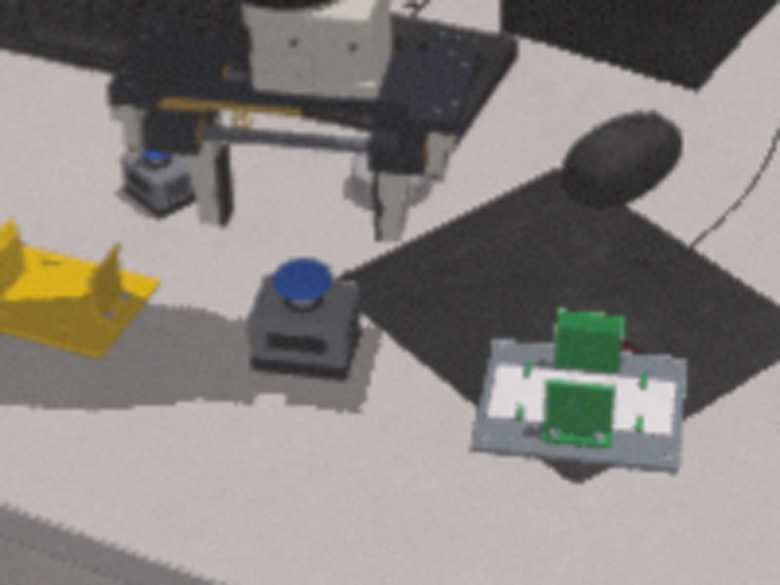

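The stamp stands upright at about (303,318), clear of the mat. I'll measure it from the head and the grey body, and refine the jig.

```bash
python3 - <<'E'
from m import *
s=load('side');k=3.9
print('side',blue(s,150+303/k,150+277/k,.062))
f=lambda l,z:np.array([atz(s,150+(x+.5)/k-.5,150+(y+.5)/k-.5,z)[:2] for x,y in l])
P=f([(492,340),(687,357),(677,470),(473,448)],.006);print('jig',P.mean(0),fit(P))
P=f([(264,270),(360,287),(354,338),(247,322)],.042);print('top?',P.mean(0),fit(P))
P=f([(252,367),(349,377)],0);print('foot front edge',P)
s=load('top');print(np.round(s['pose'][:3,3],3))
h=cv2.cvtColor(s['pixels'],cv2.COLOR_RGB2HSV);m=(h[...,0]>100)&(h[...,0]<125)&(h[...,1]>150)
n,l,st,c=cv2.connectedComponentsWithStats(m.astype(np.uint8))
for i in range(1,n):
    if st[i,4]>10:print(st[i,4],c[i],atz(s,*c[i],.062))
E
```

```text
side (89, array([0.49715955, 0.01043244, 0.062     ]), array([0.49598366, 0.0100973 , 0.06303634]))
jig [ 0.52465944 -0.15957817] [array([ 524.2, -160.4]), array([ 98.9, 120.2]), np.float64(16.7)]
top? [0.49995017 0.01047789] [array([500.9,   9.7]), array([49.8, 70.8]), np.float64(11.6)]
foot front edge [[ 0.47687128  0.03766851]
 [ 0.49322003 -0.02041075]]
[ 0.347 -0.076  1.3  ]
11 [203.27272727 205.81818182] [0.60577949 0.17949853 0.062     ]
39 [351.87179487 227.07692308] [ 0.57756274 -0.2976551   0.062     ]
```

```bash
cat > fitr.py <<'E'
from h import *
from scipy.optimize import minimize
from scipy.ndimage import map_coordinates
def fitbase(s,x0,a,b,z=.006,fixyaw=None):
    g=cv2.GaussianBlur(s['pixels'].astype(np.float32),(0,0),1.0)
    G=sum(np.hypot(cv2.Sobel(g[...,i],5,1,0),cv2.Sobel(g[...,i],5,0,1)) for i in range(3))
    K=np.array([[s['fx'],0,s['cx']],[0,s['fy'],s['cy']],[0,0,1.]]);W=np.linalg.inv(s['pose'])
    t=np.linspace(-.46,.46,60);o=np.ones(60)/2
    E=np.vstack([np.c_[t*a,o*b],np.c_[t*a,-o*b],np.c_[o*a,t*b],np.c_[-o*a,t*b]])
    def f(p):
        c,n=np.cos(p[2]),np.sin(p[2]);q=np.c_[E@np.array([[c,n],[-n,c]])+p[:2],np.full(len(E),z)]
        uv=cv2.projectPoints(q,cv2.Rodrigues(W[:3,:3])[0],W[:3,3],K,np.array(s['dist'],float))[0][:,0]
        return -map_coordinates(G,[uv[:,1],uv[:,0]],order=1).mean()
    best=min((minimize(f,[x0[0]+dx,x0[1]+dy,x0[2]],method='Nelder-Mead',options=dict(initial_simplex=np.array([x0]*4)+[[dx,dy,0],[dx+.003,dy,0],[dx,dy+.003,0],[dx,dy,.04]])) for dx in(-.003,0,.003) for dy in(-.003,0,.003)),key=lambda r:r.fun)
    return best.x[:2].round(4),np.degrees(best.x[2]).round(2),best.fun.round(1)
E
python3 - <<'E'
from fitr import *
s=load('top');t=load('side')
s['pixels']=cv2.imread('pics/a.png')[:,:,::-1];t['pixels']=cv2.imread('pics/b.png')[:,:,::-1]
for n,q in(('top',s),('side',t)):
    print(n,'jig',fitbase(q,[.5245,-.16,.27],.096,.120),'stand',fitbase(q,[.478,.176,.08],.08,.104))
E
```

```text
top jig (array([ 0.5246, -0.1597]), np.float64(15.12), np.float64(-490.6)) stand (array([0.4785, 0.1779]), np.float64(3.53), np.float64(-313.2))
side jig (array([ 0.5222, -0.1606]), np.float64(14.96), np.float64(-385.7)) stand (array([0.4751, 0.177 ]), np.float64(7.31), np.float64(-362.1))
```

Jig refined: about (524.8, -160.0) mm at 15°, after the side camera's x bias. Now re-gripping across y.

```bash
python3 -m pendant '[[[0,0,-40,0,0,0],[0,0,-65,0,0,0],[0,0,-80,0,0,0],[0,0,-88,0,0,0],[0,0,-93,0,0,0],[0,0,-93,0,0,0]]]' -1
python3 -m pendant '[[[0,0,0,0,0,0],[0,0,0,0,0,0],[0,0,0,0,0,0],[0,0,0,0,0,0],[0,0,0,0,0,0],[0,0,0,0,0,0],[0,0,0,0,0,0]]]' 1
python3 -m pendant '[[[0,0,5,0,0,0],[0,0,20,0,0,0],[0,0,45,0,0,0],[0,0,75,0,0,0],[0,0,85,0,0,0],[0,0,85,0,0,0]]]' 1
python3 - <<'E'
from m import *
s=snap('side');
h=cv2.cvtColor(s['pixels'],cv2.COLOR_RGB2HSV);m=(h[...,0]>100)&(h[...,0]<125)&(h[...,1]>150)
n,l,st,c=cv2.connectedComponentsWithStats(m.astype(np.uint8))
for i in range(1,n):
    if st[i,4]>10:print(st[i],c[i],atz(s,*c[i],.147))
u=cv2.resize(s['pixels'][110:260,150:350],None,fx=3.9,fy=3.9,interpolation=2);cv2.imwrite('pics/f.png',u[:,:,::-1])
E
```

```text
clock: 9.25
tool_pos: [0.5002, 0.0096, 0.0062]
orientation: [180.0, 0.0, 105.5]
force: [-0.6, -0.4, 0.4]
opening: 0.0879
clock: 10.12
tool_pos: [0.5003, 0.0097, 0.0063]
orientation: [180.0, -0.0, 105.5]
force: [-1.8, 2.1, 4.7]
opening: 0.0598
clock: 10.88
tool_pos: [0.5002, 0.0096, 0.0913]
orientation: [179.9, -0.0, 105.5]
force: [-0.5, 0.3, -1.6]
opening: 0.0598
[220 191  14   6  60] [225.96666667 193.18333333] [0.49213042 0.00645714 0.147     ]
[126 195   8   6  38] [129.71052632 197.71052632] [0.39032254 0.1888578  0.147     ]
[362 250  19  12  60] [370.23333333 253.91666667] [ 0.43010796 -0.33291071  0.147     ]
[353 254   8   9  18] [354.83333333 256.61111111] [ 0.41100019 -0.30834167  0.147     ]
[356 262  13   7  21] [363.95238095 265.80952381] [ 0.39399062 -0.3303188   0.147     ]
[375 262  13  10  21] [382.04761905 268.0952381 ] [ 0.40167992 -0.36210604  0.147     ]
```

View pics/f.png

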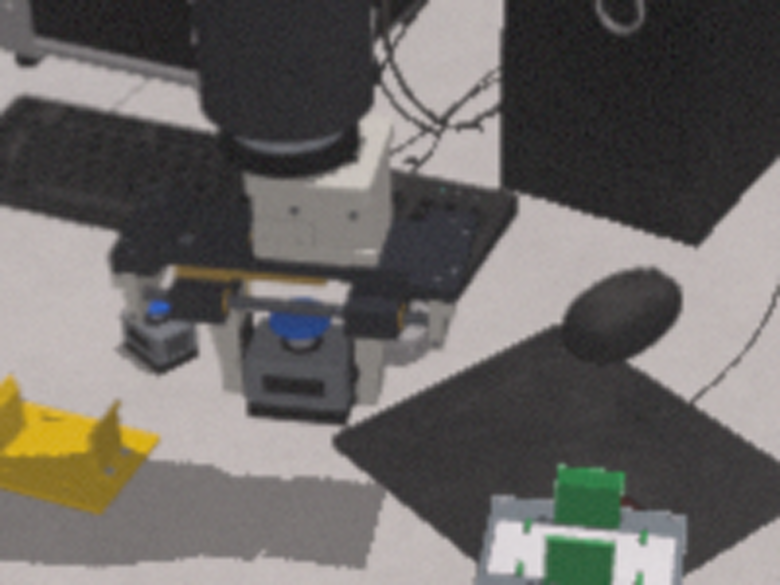

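Stamp is held level across its y faces (opening 59.8 mm). Moving above the jig.

```bash
python3 -m pendant '[[[6,-42,0,0,0,0],[12,-85,0,0,0,0],[18,-130,0,0,0,0],[24.6,-169.6,0,0,0,-0.5],[24.6,-169.6,-15,0,0,-0.5],[24.6,-169.6,-28,0,0,-0.5],[24.6,-169.6,-28,0,0,-0.5]]]' 1
python3 - <<'E'
from h import *
s=snap('side')
u=cv2.resize(s['pixels'][150:290,215:385],None,fx=4.2,fy=4.2,interpolation=2);cv2.imwrite('pics/g.png',u[:,:,::-1])
E
```

```text
clock: 11.8
tool_pos: [0.5232, -0.1593, 0.0611]
orientation: [-179.8, -0.1, 105.0]
force: [-0.7, -0.3, -0.4]
opening: 0.0597
```

View pics/g.png

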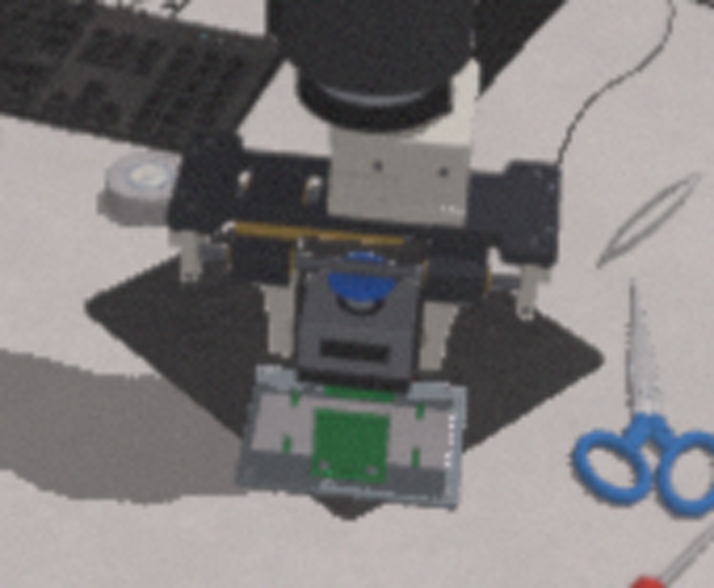

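```bash
python3 -m pendant '[[[0,0,0,0,0,0],[0,0,0,0,0,0],[0,0,0,0,0,0]]]' 1
python3 -m pendant '[[[0,0,-8,0,0,0],[0,0,-14,0,0,0],[0,0,-18,0,0,0],[0,0,-22,0,0,0],[0,0,-22,0,0,0]]]' 1
```

```text
clock: 12.22
tool_pos: [0.5249, -0.1599, 0.0635]
orientation: [180.0, 0.0, 105.0]
force: [0.2, -0.1, -1.3]
opening: 0.0595
clock: 12.85
tool_pos: [0.5244, -0.1601, 0.0406]
orientation: [-180.0, -0.0, 105.0]
force: [-0.0, 0.6, -1.2]
opening: 0.06
```

Already about 12 mm between the cheeks with no lateral force. Continuing.

```bash
python3 -m pendant '[[[0,0,-8,0,0,0],[0,0,-14,0,0,0],[0,0,-20,0,0,0],[0,0,-24,0,0,0],[0,0,-26,0,0,0],[0,0,-27,0,0,0],[0,0,-27,0,0,0]]]' 1
python3 -m pendant '[[[0,0,-0.7,0,0,0],[0,0,-1.2,0,0,0],[0,0,-1.2,0,0,0]]]' 1
```

```text
clock: 13.72
tool_pos: [0.5247, -0.1601, 0.0141]
orientation: [180.0, 0.0, 105.0]
force: [-1.7, -0.6, -1.0]
opening: 0.0595
clock: 14.1
tool_pos: [0.5247, -0.1601, 0.0134]
orientation: [180.0, 0.0, 105.0]
force: [-1.8, 0.6, 4.9]
opening: 0.0598
```

Contact with the label (5 N at the expected height). I release, rise, and look.

```bash
python3 -m pendant '[[[0,0,0.3,0,0,0],[0,0,0.3,0,0,0],[0,0,0.3,0,0,0],[0,0,0.3,0,0,0],[0,0,0.3,0,0,0],[0,0,0.3,0,0,0]]]' -1
python3 -m pendant '[[[0,0,20,0,0,0],[0,0,50,0,0,0],[0,0,90,0,0,0],[0,0,110,0,0,0],[0,0,110,0,0,0]]]' -1
python3 - <<'E'
from m import *
s=snap('side')
u=cv2.resize(s['pixels'][200:290,250:350],None,fx=6,fy=6,interpolation=2);cv2.imwrite('pics/i.png',u[:,:,::-1])
h=cv2.cvtColor(s['pixels'],cv2.COLOR_RGB2HSV);m=(h[...,0]>100)&(h[...,0]<125)&(h[...,1]>150)
n,l,st,c=cv2.connectedComponentsWithStats(m.astype(np.uint8))
for i in range(1,n):
    if st[i,4]>10 and c[i][0]<345:print(st[i],c[i],atz(s,*c[i],.069),atd(s,*c[i]))
E
```

```text
clock: 14.85
tool_pos: [0.5247, -0.1601, 0.0131]
orientation: [-180.0, -0.0, 105.0]
force: [-0.1, 0.3, -0.2]
opening: 0.0879
clock: 15.48
tool_pos: [0.5258, -0.1601, 0.125]
orientation: [179.8, 0.1, 105.0]
force: [-0.6, -0.5, -1.0]
opening: 0.0875
[186 185   8   5  35] [189.57142857 187.05714286] [0.57332934 0.15808477 0.069     ] [0.59893719 0.17612308 0.04776288]
[126 195   9   6  39] [129.82051282 197.82051282] [0.47261385 0.26711829 0.069     ] [0.4983256  0.2916485  0.04469788]
[293 227  15  11 125] [300.44  232.056] [ 0.52410082 -0.16050962  0.069     ] [ 0.52071433 -0.16165033  0.07198747]
```

View pics/i.png

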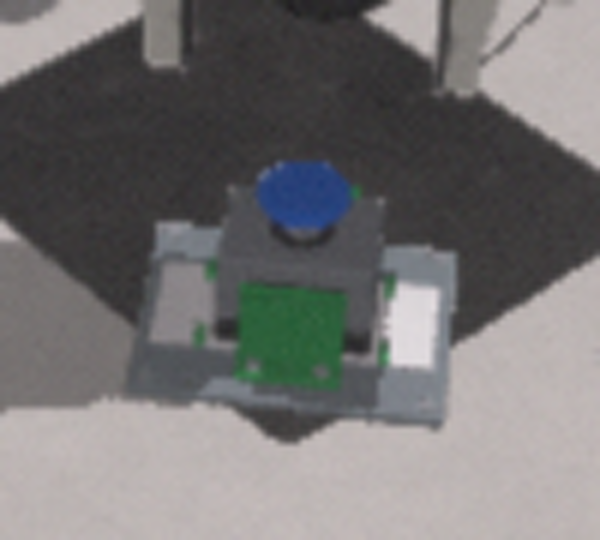

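The stamp sits flat between the corner lips, head up (head at (300,232), about 524,-160.5 mm). Shut the fingers and go down to just above the head.

```bash
python3 -m pendant '[[[0,0,0,0,0,0],[0,0,0,0,0,0],[0,0,0,0,0,0],[0,0,0,0,0,0],[0,0,0,0,0,0],[0,0,0,0,0,0],[0,0,0,0,0,0],[0,0,0,0,0,0],[0,0,0,0,0,0],[0,0,0,0,0,0]]]' 1
python3 -m pendant '[[[0,0,-20,0,0,0],[0,0,-40,0,0,0],[0,0,-48,0,0,0],[0,0,-48,0,0,0],[0,0,-48,0,0,0]]]' 1
```

```text
clock: 16.77
tool_pos: [0.5247, -0.1601, 0.1232]
orientation: [180.0, 0.0, 105.0]
force: [-0.5, -0.4, 0.5]
opening: 0.0006
clock: 17.4
tool_pos: [0.5252, -0.1601, 0.0759]
orientation: [179.9, 0.0, 105.0]
force: [0.5, 1.4, 0.4]
opening: 0.0007
```

```bash
python3 -m pendant '[[[0,0,-5,0,0,0],[0,0,-8,0,0,0],[0,0,-11,0,0,0],[0,0,-14,0,0,0],[0,0,-14,0,0,0]]]' 1
python3 -m pendant '[[[0,0,-2,0,0,0],[0,0,-4,0,0,0],[0,0,-4,0,0,0]]]' 1
```

```text
clock: 18.02
tool_pos: [0.5251, -0.1601, 0.0615]
orientation: [180.0, 0.0, 105.0]
force: [-1.3, 1.8, 5.9]
opening: 0.0
clock: 18.4
tool_pos: [0.5251, -0.1601, 0.0577]
orientation: [180.0, 0.0, 105.0]
force: [-1.9, 1.2, 8.0]
opening: 0.0
```

Spring force as expected (≈6 N at half-way, 8 N at 57.7 mm). Now press onto the stop.

```bash
python3 -m pendant '[[[0,0,-1,0,0,0],[0,0,-2,0,0,0],[0,0,-2,0,0,0],[0,0,-2,0,0,0]]]' 1
```

```text
clock: 18.9
tool_pos: [0.5253, -0.1601, 0.0571]
orientation: [179.9, 0.0, 105.0]
force: [-4.9, 3.8, 20.7]
opening: 0.0003
```

The stop is clear: 20.7 N and held at 57.1 mm (expected 57). Withdraw.

```bash
python3 -m pendant '[[[0,0,0,0,0,0],[0,0,0,0,0,0],[0,0,4,0,0,0],[0,0,9,0,0,0],[0,0,16,0,0,0],[0,0,40,0,0,0],[0,0,80,0,0,0],[0,0,120,0,0,0],[0,0,120,0,0,0],[0,0,120,0,0,0]]]' 1
python3 - <<'E'
from m import *
s=snap('side');t=snap('top')
u=cv2.resize(s['pixels'][170:290,140:350],None,fx=3.8,fy=3.8,interpolation=2);cv2.imwrite('pics/j.png',u[:,:,::-1])
print(blue(s,300,232,.069),get_obs()['force'])
E
```

```text
clock: 20.15
tool_pos: [0.5241, -0.1599, 0.1745]
orientation: [-180.0, -0.0, 105.0]
force: [-0.2, -0.2, -0.3]
opening: 0.0005
(117, array([ 0.52338702, -0.16069026,  0.069     ]), array([ 0.52213829, -0.16078287,  0.07020477])) [ 0.45735811 -0.44027035  0.18796972]
```

View pics/j.png

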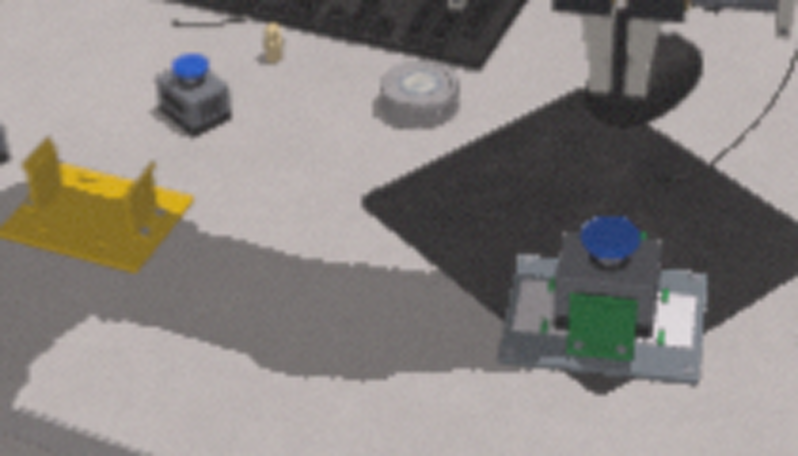

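The stamp stands in the jig with its head up (610,238). Tin and brass are unmoved, and the gripper is clear.

```bash
python3 -c "
from plant import *
print(close_job())"
```

```text
the job is handed in; nothing more can be done
None
```

I took the stamp out of the stand, regripped it on the free bench and set it in the jig. I then pressed the head to its stop, let it spring back, and handed the job in at about 20 s of the 67 s allowed.

- **Grips:** I lifted it only by the grey body. The first grip was across the x faces (opening 46 mm) and the second across the y faces (opening 60 mm).
- **Press:** the force rose with the spring to 8 N, then jumped to 20.7 N with the tool stopped at 57.1 mm. The expected stop height is 57 mm.
- **Final checks:**
  - The head reads back up at about 70 mm (69 mm nominal).
  - The stamp stands flat between the corner lips at about (524, -160) mm, and I measured the jig's centre at (524.8, -160) mm.
  - The wrist force is near zero, and the gripper is about 105 mm above the head.
  - The tin and the brass fitting look unmoved in the last picture; I did not measure them again.
- **Disagreement:** the two cameras disagreed by 2–3 mm in x. The side camera read low against the known grip position, so I corrected its readings for that. The stamp went into the jig with no side force above about 2 N. No check failed.

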